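Turn the cake stand plate to its notch and lock it with the bolt

TASK

Lock the small revolving stand so that the bowl on it can be filled without turning: push the plate round by the tabs on its edge until its V notch faces the drawn-back steel bolt, then push the bolt in until its nose wedges in the notch and press it home there for a good half second with a steady 11 N or so (8 to 15 N). Push gently throughout, do not lift the plate, keep the glass bowl standing in its middle, and leave the other things on the table where they are.

Things in the scene. Friction and masses are not known exactly. Their poses are not given: they have to be found in the camera images.
- stand: Fixed white base; origin on the table under the middle of its hub (101 mm across, top 45 mm high). Its x axis points out along the bolt guide, a 36 mm wide block from 107 to 169 mm out, cheeks 56 mm high, the bolt in the groove between. The foot (150 mm across) and a 44 mm wide bridge to the guide are 12 mm high; below the plate's tabs it is free down to that height.
- mark (a point): Fixed point at the inner end of the bolt guide, on the bolt's line: 107 mm from the middle of the hub along the stand's x axis, 51 mm above the table. The notch has to face this point. The bolt's push plate (10 mm thick, 30 mm wide across the bolt) stands farther out, above the guide; its distance behind the nose differs from start to start and is not measured.
- plate: Loose aluminium plate, about 0.6 kg, 150 mm across, 12 mm thick; origin in the middle of its underside, 45 mm above the table; x points to the V notch. Turns on the hub with dry friction, 1.5 mm play sideways. Five tabs 12 mm wide stick out to 100 mm from the middle at 60, 120, 180, 240, 300 degrees from the notch: push them sideways. A finger force over 18 N on the plate is too hard.
- notch (a point): Middle of the mouth of the V notch, on the plate's edge 75 mm from its middle, half-way up its thickness. Mouth 20 mm wide, sides converging 12 degrees each, about 20 mm deep. If it is more than about 4 mm off the bolt's line, the nose stops against the edge.
- bolt: Steel bolt, slides towards the hub (stand's -x), 2 N friction, stays put. Origin in its round nose (16 mm across), 51 mm high; drawn back 107-113 mm from the hub's middle; wedged about 66 mm (64 to 68). Push the outer face of its upright push plate, clamped 47 to 55 mm behind the nose, 30 mm wide, 58-96 mm high. Then press over 8 N for 0.4 s unbroken; over 15 N on the bolt is always too hard.
- bowl: Empty small glass bowl, 84 mm across the rim and 35 mm high, standing in the middle of the plate; origin under its foot.
- scraper: Stainless dough scraper, 100 x 85 mm, 13 mm high, lying near the stand. Leave alone.
- pastry_wheel: White plastic pastry wheel, 150 mm long, up to 33 mm high, lying near the stand. Leave alone.
- mug: White mug, 80 mm across, 90 mm high. Leave alone.
- jar: Glass jar, 76 mm across, 120 mm high. Leave alone.
- spatula: Spatula lying on the table. Leave alone.

How it is judged:
By the outcome, as a careful person would: the job done as asked, in the order asked, and still so for the second after the job is handed in, with the robot touching nothing.
It also fails if it takes over 72 s, if anything falls off the work surface, if the arm or the gripper's body presses on something with over 40 N, if the wrist force passes 120 N, or if a joint passes its speed limit or range.

ROBOT

A 7-joint arm with a two-finger parallel gripper is mounted at the origin on the work surface. World frame = base frame: x ahead of the robot, y to its left, z up, the work surface at z = 0. Lengths are in m, angles in rad, forces in N, time in s.
With the tool pointing down it reaches from about 0.425 to 0.825 m from the base axis. Payload 3.6 kg.
Tool frame: the origin (TCP) lies at the very end of the fingers, on their centre line; the grasp point (between the pads) lies 19 mm behind it (robot.grasp_offset is the distance from the TCP to the grasp point, in m); z points along the fingers, y is the direction in which the jaws open and shut (so a half turn about z gives the same grasp; the last joint's range is limited). The gripper opens to 85 mm and grips with 20 to 120 N. Pads are 22 mm wide; open, the fingers measure 114 mm over their backs; the gripper's body (76 mm by 85 mm) begins 54 mm behind the grasp point. The pads swing forward as they close: fully open they stand 13 mm farther back than shut.
Start: joints at [-1.202, 0.615, -0.013, 1.423, 0.008, 1.103, -0.04], TCP at [0.25, 0.6, 0.231] pointing down, gripper open.
Joint ranges: [-3.12, 3.12], [-0.3, 2.06], [-1.34, 1.32], [0.26, 2.42], [-1.36, 4.5], [0.01, 1.98], [-2.84, 2.84]. Speed limits (rad/s): [2.79, 2.79, 3.14, 3.14, 3.14, 3.14, 3.14].

INTERFACE

Orientations are given as a unit quaternion [w, x, y, z].
In Python, from cell import robot gives the robot as it stands.
- The arm moves only by the tool play_rows, never from a script. Its arguments are lists of equal length, an entry for each row: "claw": the closure, from 0 (fully open) to 1 (shut); "slide": the shift along the tool's x, y, z in m, a list of three; "spin": the turn about the tool's z in rad. A call has 1 to 5 rows; each row is the pose to reach, as a shift and turn from the pose commanded when the call began, along the tool's axes at that moment; what a row does not reach only later rows make up. A row lasts 1/8 s, in which the tool goes at most 62.5 mm and 10.7 degrees, less where a joint would pass 70% of its speed; a pose out of reach is approached as far as the arm can. A call with a gripper value outside its range is refused whole. The fingers move at their own pace and stop on an object; "newtons" is the grip in N (left out, the last holds). Time passes only in rows, so rows that repeat a pose let the fingers close. It gives the time, the measured TCP pose, the force and the opening at its end, in the units of the state.
- robot.sense(): the state, without advancing time (a new reading comes with each control period).
- robot.capture(name): name is "scene" or "top"; returns (picture, depth): 384x512x3 uint8, red, green, blue; 384x512 float32, m along the optical axis (not along the pixel's ray), 0 where there is no reading.
- robot.camera_info(name): a dict with "fx", "fy", "cx", "cy" (pixels), "k1" (the pictures are not rectified: a ray, as slopes to the right and down, at radius r is drawn at 1 + k1 r^2 times it, then the intrinsics apply), "rvec" (rotation vector, rad) and "tvec" (3), from world to camera coordinates, as OpenCV has them. Camera axes: x right, y down, z forward; pixel columns grow to the right and rows downward; lengths in m; the calibration is good to about 2 mm. A picture is of the moment at which its call begins. camera_info takes no time and is no camera call.
- robot.close_job(): hands the job in, once; it reports no verdict.
Trained networks look in the newest picture that a camera, given by its name, has taken for a name from the list of things; names that differ only in an ending like _2 or _b are one class to them, and where a whole thing is asked for, a point or a joint stands for the part that bears it (a point fixed in the world has none). Each returns a list of dicts, best first, with "p" (0 to 1); they miss things now and then, are a little off and sometimes report something else, mostly with a low value. They report only what shows in the picture. A call takes as long as a camera call.
- robot.cut_out(name, camera): "pixels" (384x512 bool, what is visible of it) and "location" ([column, row] in pixels, amid what is visible of it).
The state is a dict: "t": time; "joint_pos": joint angles; "qvel": joint speeds; "joint_efforts": joint torques, N m; "tcp_pos": TCP position; "eef_rot": TCP orientation; "wrist_force": force on the tool from outside, world axes, zero at the start; "moment": the same for the moment, N m; "opening": finger opening in m.
Only numpy, scipy, OpenCV 4.12 (cv2) and the standard library are available. Lean on these libraries where they do the work, as an engineer would, in place of code of your own. Each camera call takes 0.05 s, during which the arm holds its last target.

## Working session

There is one attempt and no reset: what is moved stays moved. The work goes in short steps, Python scripts to look and compute and a tool call to move; the robot and the scene stay as the last step left them, time stands still between calls to the robot, and variables do not carry over. Pictures are saved under pics/ and viewed, and the job is handed in when it is done.

Besides the shell and the picture viewer there is one more tool, called after "Emit:" as a command line: name --pt "numbers of a row" for each row, then --argument value for the rest. play_rows: Moves the arm, as the interface text tells. Its arguments: {"type":"object","properties":{"claw":{"type":"array","items":{"type":"number"}},"slide":{"type":"array","items":{"type":"array","items":{"type":"number"}}},"spin":{"type":"array","items":{"type":"number"}},"newtons":{"type":"number"}},"required":["claw","slide","spin"]}

```bash
ls; mkdir -p pics; python3 - <<'E'
from cell import robot
import cv2,numpy as np
s=robot.sense()
print({k:np.round(v,3) for k,v in s.items()})
for n in("scene","top"):
    p,d=robot.capture(n); cv2.imwrite(f"pics/{n}0.png",p[...,::-1]); np.save(f"pics/{n}0d.npy",d)
    print(robot.camera_info(n))
E
```

```text
pics
{'t': np.float64(0.0), 'joint_pos': array([-1.203,  0.616, -0.013,  1.425,  0.008,  1.103, -0.04 ]), 'qvel': array([ 0.001, -0.001,  0.   , -0.003, -0.002, -0.   ,  0.002]), 'joint_efforts': array([-0.0000e+00, -4.6920e+01,  2.5900e-01, -1.7104e+01,  1.0000e-02,
        1.0000e-02, -0.0000e+00]), 'tcp_pos': array([0.25 , 0.599, 0.23 ]), 'eef_rot': array([-0.   ,  0.196,  0.981, -0.001]), 'wrist_force': array([-0.149,  0.335,  0.34 ]), 'moment': array([ 0.01 ,  0.013, -0.   ]), 'opening': np.float64(0.085)}
{'fx': 483.4241924394584, 'fy': 483.4241924394584, 'cx': 251.7242704850716, 'cy': 201.48862526488463, 'k1': -0.11751375759731379, 'rvec': array([ 2.19295482,  0.96041613, -0.38284986]), 'tvec': array([-0.490937  , -0.20635853,  1.4087298 ])}
{'fx': 468.3238352064309, 'fy': 468.3238352064309, 'cx': 262.65795824243867, 'cy': 194.47727913874172, 'k1': 0.03437368236091428, 'rvec': array([ 2.16590512, -2.11012052,  0.20379754]), 'tvec': array([0.09524684, 0.59576871, 0.9919184 ])}
```

View pics/scene0.png

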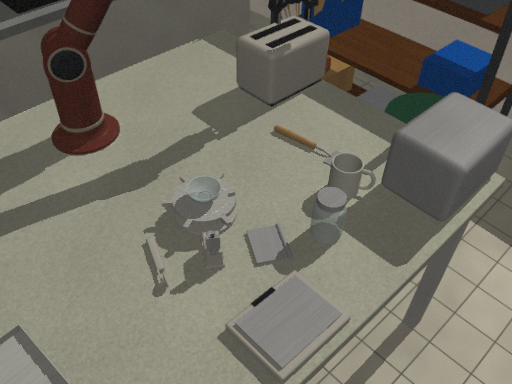

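View pics/top0.png

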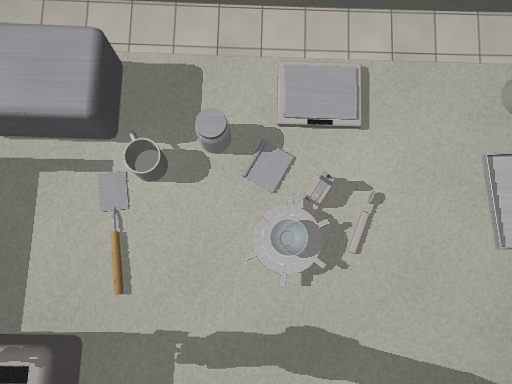

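The stand's in the top view around (288,240), with its guide pointing to (322,187). The scraper lies at (268,166) and the pastry wheel at (361,225). I'll measure next.

```bash
cat > h.py <<'E'
import numpy as np,cv2
from cell import robot
def cam(n):
    c=robot.camera_info(n); R=cv2.Rodrigues(np.array(c["rvec"]))[0]; return c,R,np.array(c["tvec"])
def rays(n,uv):
    c,R,t=cam(n); uv=np.atleast_2d(np.asarray(uv,float))
    K=np.array([[c["fx"],0,c["cx"]],[0,c["fy"],c["cy"]],[0,0,1]])
    x=cv2.undistortPoints(uv.reshape(-1,1,2),K,np.array([c["k1"],0,0,0.]))[:,0]
    return np.c_[x,np.ones(len(x))],R,t
def at_z(n,uv,z):
    r,R,t=rays(n,uv); o=-R.T@t; d=r@R
    z=np.broadcast_to(z,len(d)); return o+d*((z-o[2])/d[:,2])[:,None]
def at_d(n,uv,dep):
    r,R,t=rays(n,uv); return (r*np.asarray(dep).reshape(-1,1)-t)@R
def proj(n,P):
    c,R,t=cam(n); K=np.array([[c["fx"],0,c["cx"]],[0,c["fy"],c["cy"]],[0,0,1]])
    return cv2.projectPoints(np.atleast_2d(np.asarray(P,float)),c["rvec"],c["tvec"],K,np.array([c["k1"],0,0,0.]))[0][:,0]
E
python3 - <<'E'
from h import *
p=cv2.imread("pics/top0.png"); d=np.load("pics/top0d.npy")
x0,y0,w,h=225,140,165,155
c=cv2.resize(p[y0:y0+h,x0:x0+w],None,fx=4.5,fy=3.8*4.5/3.8*0.85,interpolation=cv2.INTER_CUBIC)
c=cv2.resize(p[y0:y0+h,x0:x0+w],None,fx=3.8,fy=3.8,interpolation=cv2.INTER_CUBIC)
cv2.imwrite("pics/crop0.png",c)
for nm in ["stand","plate","notch","mark","bolt","bowl","scraper","pastry_wheel"]:
    for cm in ["top","scene"]:
        r=robot.cut_out(nm,cm)
        for o in r[:2]: print(nm,cm,round(o["p"],2),np.round(o["location"],1),o["pixels"].sum())
        if r: np.save(f"pics/m_{nm}_{cm}.npy",r[0]["pixels"])
print(robot.sense()["t"])
E
```

```text
stand top 0.75 [282.  255.2] 2690
stand top 0.56 [316.3 196.6] 852
stand scene 0.67 [208.7 238.9] 1311
plate top 0.95 [284.5 255.8] 2768
plate scene 0.72 [204.8 207.8] 1818
plate scene 0.72 [330.5 216. ] 1754
notch top 0.85 [282.2 253.7] 2802
notch scene 0.68 [207.6 209. ] 1941
mark top 0.71 [311.4 195.1] 856
mark scene 0.91 [210.7 236.1] 1199
mark scene 0.27 [267.6 244.8] 1271
bolt top 0.73 [321.5 185.1] 280
bolt scene 0.61 [210.5 243.4] 308
bolt scene 0.23 [207.2 242.2] 1239
bowl top 0.74 [288.  237.4] 1234
bowl top 0.39 [211.5 127.1] 1337
bowl scene 0.75 [204.6 192.6] 743
scraper top 0.91 [263.5 165.7] 1435
scraper scene 0.61 [268.8 244. ] 1313
scraper scene 0.43 [203.7 188.9] 809
pastry_wheel top 0.64 [359.4 223.9] 425
pastry_wheel scene 0.68 [157.1 256.6] 383
0.9
```

View pics/crop0.png

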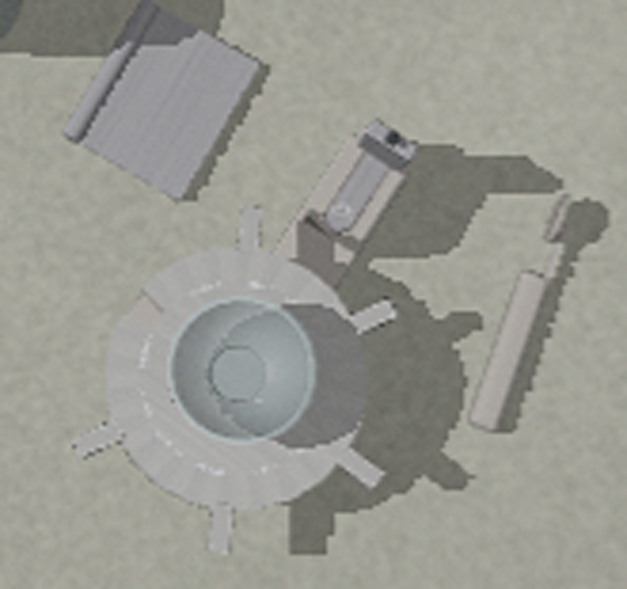

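The magnified crop shows the notch at about crop (150,300), which is full (264,219), and five tabs. The guide points up-right at crop (345,210) to (385,140). I'll fit the positions using depth and geometry.

```bash
python3 - <<'E'
from h import *
from scipy.optimize import minimize,least_squares
d=np.load("pics/top0d.npy"); c=lambda L:np.array(L)/3.8+np.array([225,140])-0.5*(1-1/3.8)
tips=c([(251,208),(395,311),(377,480),(219,553),(76,447)])
T=at_z("top",tips,.055)
A=np.c_[2*T[:,:2],np.ones(5)]; s=np.linalg.lstsq(A,(T[:,:2]**2).sum(1),rcond=None)[0]
cen=s[:2]; print("centre",cen,"r",np.sqrt(s[2]+cen@cen), "angles",np.degrees(np.arctan2(*(T[:,:2]-cen).T[::-1])))
n=at_z("top",c([(151,299)]),.055)[0]; print("notch",n, np.linalg.norm(n[:2]-cen),np.degrees(np.arctan2(n[1]-cen[1],n[0]-cen[0])))
b=at_z("top",c([(342,214)]),.059)[0]; pp=at_z("top",c([(387,146)]),.096)[0]
for q in (b,pp): v=q[:2]-cen; print("bolt",q,np.linalg.norm(v),np.degrees(np.arctan2(v[1],v[0])))
# depth grid
v,u=np.mgrid[140:300,225:400]; P=at_d("top",np.c_[u.ravel(),v.ravel()],d[140:300,225:400].ravel()).reshape(160,175,3)
ok=d[140:300,225:400]>0
m=ok&(P[...,2]>.047)&(P[...,2]<.066)
print(m.sum())
Z=np.where(ok,P[...,2],0); np.save("pics/P0.npy",P)
vis=np.clip(Z/.1*255,0,255).astype(np.uint8); cv2.imwrite("pics/z0.png",cv2.resize(cv2.applyColorMap(vis,cv2.COLORMAP_JET),None,fx=3.6,fy=3.6,interpolation=cv2.INTER_NEAREST))
E
```

```text
centre [0.49553111 0.05606162] r 0.09952903785234754 angles [  -4.30872597  -66.12630153 -124.70788103  175.44697304  114.99792185]
notch [0.53927999 0.10575691 0.055     ] 0.06620865853285886 48.64116074663401
bolt [ 0.59154092 -0.00412052  0.059     ] 0.11331272606844174 -32.080854911562966
bolt [ 0.62473015 -0.0246351   0.096     ] 0.15232974631494375 -31.988579643120186
3353
```

View pics/z0.png

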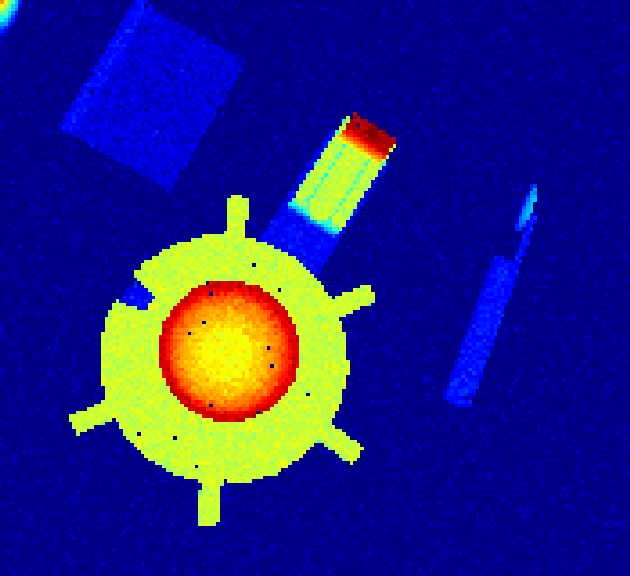

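```bash
cat > fit.py <<'E'
from h import *
from scipy.optimize import minimize
def zimg(d,x0=200,y0=120,w=220,h=190):
    v,u=np.mgrid[y0:y0+h,x0:x0+w]; dd=d[y0:y0+h,x0:x0+w]
    P=at_d("top",np.c_[u.ravel(),v.ravel()],dd.ravel()); return P[dd.ravel()>0]
def inplate(q):
    r=np.hypot(*q.T); a=np.degrees(np.arctan2(q[:,1],q[:,0]))
    m=(r<.075); 
    # notch
    hw=.010-np.tan(np.radians(12))*(.075-q[:,0]); m&=~((q[:,0]>.055)&(abs(q[:,1])<hw))
    for k in (60,120,180,240,300):
        c,s=np.cos(np.radians(k)),np.sin(np.radians(k)); X=q[:,0]*c+q[:,1]*s; Y=-q[:,0]*s+q[:,1]*c
        m|=(X>.06)&(X<.1)&(abs(Y)<.006)
    return m
def fit_plate(P,c0,th0):
    # keep near stand, excluding guide wedge handled by radius<106mm
    c0=np.array(c0); r=np.hypot(*(P[:,:2]-c0).T); Q=P[(r<.108)&(P[:,2]>-.02)]
    obs=(Q[:,2]>.04)
    Q=Q[(Q[:,2]<.125)]; obs=Q[:,2]>.04
    def cost(p):
        c,s=np.cos(p[2]),np.sin(p[2]); e=Q[:,:2]-p[:2]; q=np.c_[e[:,0]*c+e[:,1]*s,-e[:,0]*s+e[:,1]*c]
        return np.mean(inplate(q)!=obs)
    best=None
    for st in ((.004,.05),(.0015,.02)):
        p0=np.array([*c0,th0]) if best is None else best.x
        best=minimize(cost,p0,method="Nelder-Mead",options=dict(initial_simplex=np.array([p0,p0+[st[0],0,0],p0+[0,st[0],0],p0+[0,0,st[1]]]),xatol=1e-5,fatol=1e-6,maxiter=400))
    return best.x,best.fun
E
python3 - <<'E'
from fit import *
d=np.load("pics/top0d.npy"); P=zimg(d)
x,f=fit_plate(P,[.4955,.0561],np.radians(55.1)); print(x[:2],np.degrees(x[2]),f)
c=np.array([.4955,.0561])
c=x[:2]
v=P[:,:2]-c; r=np.hypot(*v.T); a=np.degrees(np.arctan2(v[:,1],v[:,0]))
g=(r>.106)&(r<.18)&(abs(a+32)<15)&(P[:,2]>.049)
G=P[g]; print(g.sum())
rect=cv2.minAreaRect((G[:,:2]*1000).astype(np.float32)); print("guide rect",rect)
box=cv2.boxPoints(rect)/1000; print(box)
m=np.array(rect[0])/1000-c; th=np.arctan2(m[1],m[0]); print("guide dir from centre",np.degrees(th),np.linalg.norm(m))
for t in (th,):
    u=np.array([np.cos(t),np.sin(t)]); 
    s=(G[:,:2]-c)@u; w=(G[:,:2]-c)@[-u[1],u[0]]
    print("along",np.percentile(s,[0,1,50,99,100]),"across",np.percentile(w,[0,1,50,99,100]))
    H=G[:,2]>.08; print("push",H.sum(),s[H].min(),s[H].max(),w[H].min(),w[H].max(),np.percentile(G[H,2],[5,50,95]))
pw=np.load("pics/m_pastry_wheel_top.npy"); sc=np.load("pics/m_scraper_top.npy")
for n,mk in(("pw",pw),("sc",sc)):
    yy,xx=np.nonzero(mk&(d>0)); Q=at_d("top",np.c_[xx,yy],d[yy,xx]); print(n,Q.min(0),Q.max(0))
    vv=Q[:,:2]-c; i=np.hypot(*vv.T).argmin(); print(" closest",Q[i],np.hypot(*vv[i]))
E
```

```text
[0.49544833 0.05635459] 55.394545292359716 0.018397033656588704
432
guide rect ((611.8670654296875, -16.495468139648438), (34.837615966796875, 61.70482635498047), 58.12263107299805)
[[ 0.5764689  -0.01499393]
 [ 0.62886745 -0.04758043]
 [ 0.64726526 -0.01799701]
 [ 0.5948667   0.01458949]]
guide dir from centre -32.03664176749065 0.13733336183102432
along [0.10648365 0.10711004 0.13962915 0.16301107 0.16823317] across [-0.01749717 -0.01710996 -0.00010321  0.01706002  0.0173439 ]
push 89 0.15108795994327695 0.16221703723924377 -0.014669273814769613 0.014460343135528487 [0.08193878 0.09516512 0.10163514]
pw [ 0.47323916 -0.14580463 -0.00474362] [ 0.61221111 -0.08805775  0.03228246]
 closest [ 0.47957454 -0.08805775  0.01537976] 0.14528214702143197
sc [ 0.61116297  0.04544825 -0.00379843] [0.72859759 0.15957504 0.01846725]
 closest [0.61121074 0.09109468 0.01063804] 0.12086276063805461
```

```bash
cat > plan.py <<'E'
from h import *
from scipy.spatial.transform import Rotation as Ro
C=np.array([.4954,.0563])
def pol(r,a): a=np.radians(a); return C+r*np.array([np.cos(a),np.sin(a)])
def cur():
    s=robot.sense(); w,x,y,z=s["eef_rot"]; R=Ro.from_quat([x,y,z,w]).as_matrix(); return s,R
def yaw(R): return np.degrees(np.arctan2(R[1,0],R[0,0]))
def rows(T,base=None):
    """T: list of (x,y,z,yaw of tool x deg)"""
    s,R=cur(); p=s["tcp_pos"]; y0=yaw(R)
    if base is not None: p=np.array(base[:3]); y0=base[3]
    a=np.radians(y0); R=np.array([[np.cos(a),np.sin(a),0],[np.sin(a),-np.cos(a),0],[0,0,-1]])
    print("t",round(float(s["t"]),3),"pos",np.round(s["tcp_pos"],4),"yaw",round(yaw(cur()[1]),2),"tilt",np.round(cur()[1][2,2],4))
    for t in T:
        sl=R.T@(np.array(t[:3])-p); sp=-np.radians((t[3]-y0+180)%360-180)
        print(np.round(sl,4).tolist(),round(float(sp),4))
E
python3 - <<'E'
from plan import *
q=pol(.092,133); print(q); rows([(*q,.231,133),(*q,.15,133),(*q,.038,133)],base=(.25,.6,.231,157.4))
E
```

```text
[0.43265615 0.12358454]
t 0.9 pos [0.2499 0.6    0.2313] yaw 157.39 tilt -1.0
[-0.3517, -0.3696, 0.0] 0.4259
[-0.3517, -0.3696, 0.081] 0.4259
[-0.3517, -0.3696, 0.193] 0.4259
```

Emit:
play_rows --claw '[1,1,1,1,1]' --pt "-0.04 -0.04 0" --pt "-0.08 -0.084 0" --pt "-0.12 -0.126 0" --pt "-0.16 -0.168 0" --pt "-0.2 -0.21 0" --spin '[0.1,0.2,0.3,0.4,0.426]' --newtons 40

```text
t: 1.52
tcp_pos: [0.3546, 0.3276, 0.2317]
eef_rot: [0.0, 0.399, 0.917, 0.001]
wrist_force: [0.4, -0.3, 0.4]
opening: -0.0
```

```bash
python3 - <<'E'
from plan import *
q=pol(.092,133); rows([(*q,.231,133),(*q,.15,133),(*q,.038,133)])
E
```

```text
t 1.525 pos [0.3546 0.3276 0.2317] yaw 132.91 tilt -1.0
[-0.2026, -0.0817, 0.0007] -0.0016
[-0.2026, -0.0817, 0.0817] -0.0016
[-0.2026, -0.0817, 0.1937] -0.0016
```

Emit:
play_rows --claw '[1,1,1,1,1]' --pt "-0.05 -0.02 0" --pt "-0.1 -0.04 0" --pt "-0.15 -0.06 0.0" --pt "-0.203 -0.082 0.02" --pt "-0.203 -0.082 0.06" --spin '[0,0,0,0,0]'

```text
t: 2.15
tcp_pos: [0.4358, 0.1199, 0.1725]
eef_rot: [0.003, 0.404, 0.915, 0.001]
wrist_force: [-0.4, 2.0, -0.1]
opening: -0.0005
```

```bash
python3 - <<'E'
from plan import *
q=pol(.092,133); rows([(*q,.1,133),(*q,.04,133)])
print(robot.sense()["wrist_force"])
E
```

```text
t 2.15 pos [0.4358 0.1199 0.1725] yaw 132.39 tilt -1.0
[0.0048, 0.0001, 0.0725] -0.0106
[0.0048, 0.0001, 0.1325] -0.0106
[-0.44170867  2.03276161 -0.11914926]
```

Emit:
play_rows --claw '[1,1,1,1]' --pt "0 0 0.02" --pt "0 0 0.06" --pt "0 0 0.09" --pt "0 0 0.09" --spin '[0,0,0,0]'

```text
t: 2.65
tcp_pos: [0.4311, 0.1245, 0.08]
eef_rot: [-0.002, 0.399, 0.917, -0.001]
wrist_force: [-0.5, 0.7, 0.4]
opening: -0.0
```

```bash
python3 - <<'E'
from plan import *
q=pol(.092,133); rows([(*q,.1,133),(*q,.04,133)])
print(robot.sense()["wrist_force"])
E
```

```text
t 2.65 pos [0.4311 0.1245 0.08  ] yaw 132.97 tilt -1.0
[-0.0017, 0.0006, -0.02] -0.0005
[-0.0017, 0.0006, 0.04] -0.0005
[-0.51818221  0.69301833  0.42207258]
```

```bash
cat >> plan.py <<'E'
def fin(phi,gap,X=.090,hw=.0145):
    f=np.radians(phi); Y=.006+hw+gap
    return C+np.array([X*np.cos(f)-Y*np.sin(f),X*np.sin(f)+Y*np.cos(f)])
E
python3 - <<'E'
from plan import *
q=fin(115.4,.010); print(q,np.hypot(*q)); rows([(*q,.080,115.4),(*q,.04,115.4)])
c=np.array([-.09,.0205])
for d in range(2,12,2):
    t=np.radians(d); p=c-np.array([[np.cos(t),-np.sin(t)],[np.sin(t),np.cos(t)]])@c; print(d,np.round(p,4),round(t,4))
E
```

```text
[0.42924411 0.12451765] 0.4469397651409547
t 2.65 pos [0.4311 0.1245 0.08  ] yaw 132.97 tilt -1.0
[0.0013, -0.0013, -0.0] 0.3067
[0.0013, -0.0013, 0.04] 0.3067
2 [0.0007 0.0032] 0.0349
4 [0.0012 0.0063] 0.0698
6 [0.0016 0.0095] 0.1047
8 [0.002  0.0127] 0.1396
10 [0.0022 0.0159] 0.1745
```

Emit:
play_rows --claw '[1,1,1,1,1]' --pt "0.001 -0.001 0" --pt "0.001 -0.001 0.0" --pt "0.001 -0.001 0.02" --pt "0.001 -0.001 0.04" --pt "0.001 -0.001 0.04" --spin '[0.15,0.307,0.307,0.307,0.307]'

```text
t: 3.28
tcp_pos: [0.431, 0.1251, 0.0417]
eef_rot: [-0.0, 0.534, 0.845, 0.0]
wrist_force: [-0.1, -0.4, 0.1]
opening: 0.0001
```

```bash
python3 - <<'E'
from plan import *
rows([(*fin(115.4,g),.04,115.4) for g in (.01,.006,.003,0)])
print(robot.sense()["wrist_force"])
p,d=robot.capture("top"); cv2.imwrite("pics/a1.png",cv2.resize(p[140:300,215:395,::-1],None,fx=3.6,fy=3.6))
E
```

```text
t 3.275 pos [0.431  0.1251 0.0417] yaw 115.39 tilt -1.0
[0.0003, -0.0019, 0.0017] -0.0002
[0.0003, 0.0021, 0.0017] -0.0002
[0.0003, 0.0051, 0.0017] -0.0002
[0.0003, 0.0081, 0.0017] -0.0002
[-0.08072333 -0.3627133   0.05832492]
```

View pics/a1.png

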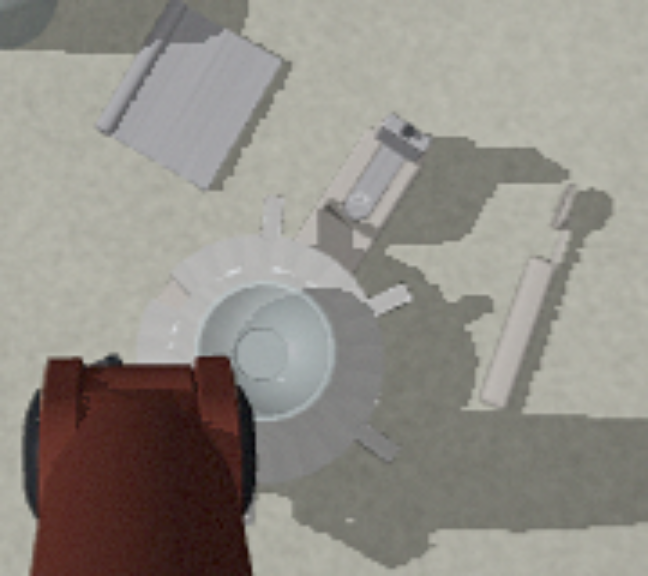

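The picture shows the arm covering the left of the stand. The plate and bowl haven't moved, and the notch is still at crop (180,285). Next I'll close the gap.

Emit:
play_rows --claw '[1,1,1,1,1]' --pt "0 0.002 0.002" --pt "0 0.004 0.002" --pt "0 0.006 0.002" --pt "0 0.008 0.002" --pt "0 0.0085 0.002" --spin '[0,0,0,0,0]'

```text
t: 3.95
tcp_pos: [0.4387, 0.1286, 0.0393]
eef_rot: [0.0, 0.534, 0.845, 0.0]
wrist_force: [0.5, -0.1, 0.8]
opening: -0.0003
```

Emit:
play_rows --claw '[1,1,1,1,1]' --pt "0.0007 0.0032 0" --pt "0.0012 0.0063 0" --pt "0.0016 0.0095 0" --pt "0.002 0.0127 0" --pt "0.0022 0.0159 0" --spin '[0.0349,0.0698,0.1047,0.1396,0.1745]'

```text
t: 4.58
tcp_pos: [0.4515, 0.1375, 0.0392]
eef_rot: [-0.0, 0.607, 0.795, -0.0]
wrist_force: [-3.2, -0.3, 1.2]
opening: 0.0
```

```bash
python3 - <<'E'
from plan import *
rows([(*fin(105.4,g),.04,105.4) for g in (0,)])
print(robot.sense()["wrist_force"])
p,d=robot.capture("top"); np.save("pics/d2.npy",d)
cv2.imwrite("pics/a2.png",cv2.resize(p[140:300,215:395,::-1],None,fx=3.6,fy=3.6))
E
```

```text
t 4.575 pos [0.4515 0.1375 0.0392] yaw 105.27 tilt -1.0
[0.0, 0.0003, -0.0008] -0.0022
[-3.1825007  -0.33677342  1.21735749]
```

View pics/a2.png

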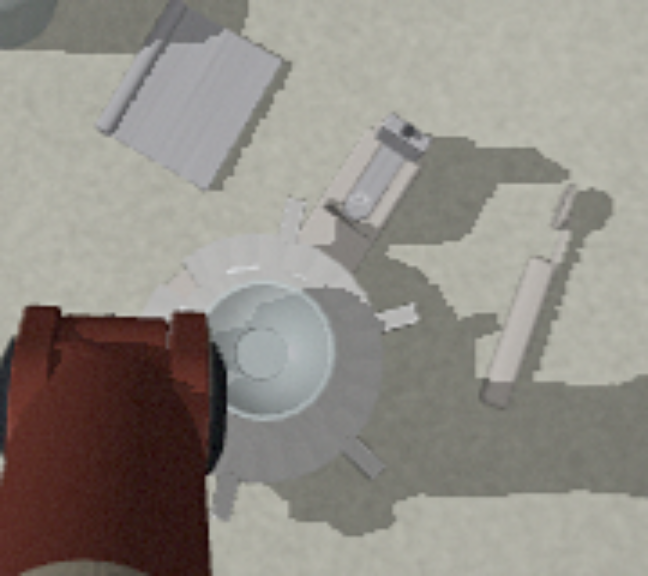

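The plate turns with the push at about 3 N and the bowl stays in the middle. I'll continue.

Emit:
play_rows --claw '[1,1,1,1,1]' --pt "0.0007 0.0032 0" --pt "0.0012 0.0063 0" --pt "0.0016 0.0095 0" --pt "0.002 0.0127 0" --pt "0.0022 0.0159 0" --spin '[0.0349,0.0698,0.1047,0.1396,0.1745]'

```text
t: 5.25
tcp_pos: [0.467, 0.144, 0.0393]
eef_rot: [0.0, 0.674, 0.739, 0.0]
wrist_force: [-3.4, 0.7, -0.8]
opening: -0.0002
```

Emit:
play_rows --claw '[1,1,1,1,1]' --pt "0.0007 0.0032 0" --pt "0.0012 0.0063 0" --pt "0.0016 0.0095 0" --pt "0.002 0.0127 0" --pt "0.0022 0.0159 0" --spin '[0.0349,0.0698,0.1047,0.1396,0.1745]'

```text
t: 5.88
tcp_pos: [0.4825, 0.1477, 0.0393]
eef_rot: [-0.0, 0.736, 0.677, 0.0]
wrist_force: [-2.6, 2.0, -0.8]
opening: 0.0001
```

```bash
python3 - <<'E'
from plan import *
rows([(*fin(85.4,g),.04,85.4) for g in (0,)])
print(robot.sense()["wrist_force"])
p,d=robot.capture("top"); np.save("pics/d3.npy",d)
cv2.imwrite("pics/a3.png",cv2.resize(p[140:300,215:395,::-1],None,fx=3.6,fy=3.6))
E
```

```text
t 5.875 pos [0.4825 0.1477 0.0393] yaw 85.27 tilt -1.0
[-0.0, -0.0003, -0.0007] -0.0022
[-2.61984858  1.97171057 -0.79379706]
```

View pics/a3.png

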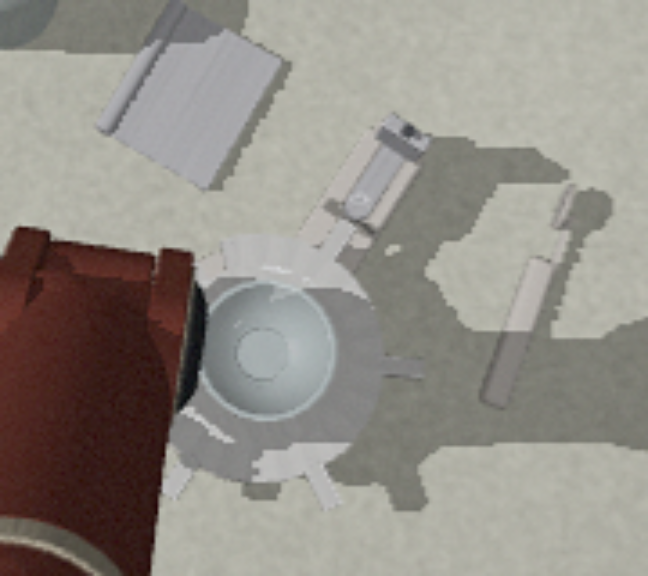

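The plate is now about 30° round and the bowl is still in the middle. Three more arcs.

Emit:
play_rows --claw '[1,1,1,1,1]' --pt "0.0007 0.0032 0" --pt "0.0012 0.0063 0" --pt "0.0016 0.0095 0" --pt "0.002 0.0127 0" --pt "0.0022 0.0159 0" --spin '[0.0349,0.0698,0.1047,0.1396,0.1745]'

```text
t: 6.55
tcp_pos: [0.4986, 0.1486, 0.0394]
eef_rot: [-0.0, 0.792, 0.611, 0.0]
wrist_force: [-2.7, 4.2, 0.5]
opening: -0.0001
```

Emit:
play_rows --claw '[1,1,1,1,1]' --pt "0.0007 0.0032 0" --pt "0.0012 0.0063 0" --pt "0.0016 0.0095 0" --pt "0.002 0.0127 0" --pt "0.0022 0.0159 0" --spin '[0.0349,0.0698,0.1047,0.1396,0.1745]'

```text
t: 7.18
tcp_pos: [0.5147, 0.1466, 0.0394]
eef_rot: [0.0, 0.842, 0.539, 0.0]
wrist_force: [-2.8, 3.2, 0.6]
opening: 0.0001
```

Emit:
play_rows --claw '[1,1,1,1,1]' --pt "0.0007 0.0032 0" --pt "0.0012 0.0063 0" --pt "0.0016 0.0095 0" --pt "0.002 0.0127 0" --pt "0.0022 0.0159 0" --spin '[0.0349,0.0698,0.1047,0.1396,0.1745]'

```text
t: 7.8
tcp_pos: [0.53, 0.1418, 0.0394]
eef_rot: [0.0, 0.886, 0.464, 0.0]
wrist_force: [-2.0, 4.8, -0.2]
opening: -0.0001
```

```bash
python3 - <<'E'
from plan import *
rows([(*fin(55.4,g),.04,55.4) for g in (0,)])
print(robot.sense()["wrist_force"],robot.sense()["joint_pos"])
p,d=robot.capture("top"); np.save("pics/d4.npy",d)
cv2.imwrite("pics/a4.png",cv2.resize(p[140:300,215:395,::-1],None,fx=3.6,fy=3.6))
E
```

```text
t 7.8 pos [0.53   0.1418 0.0394] yaw 55.27 tilt -1.0
[-0.0, -0.0005, -0.0006] -0.0023
[-2.04143611  4.7901782  -0.15902547] [-0.60625323  0.7769127   0.48891397  1.91079559 -0.61572249  0.60673147
 -0.3235481 ]
```

View pics/a4.png

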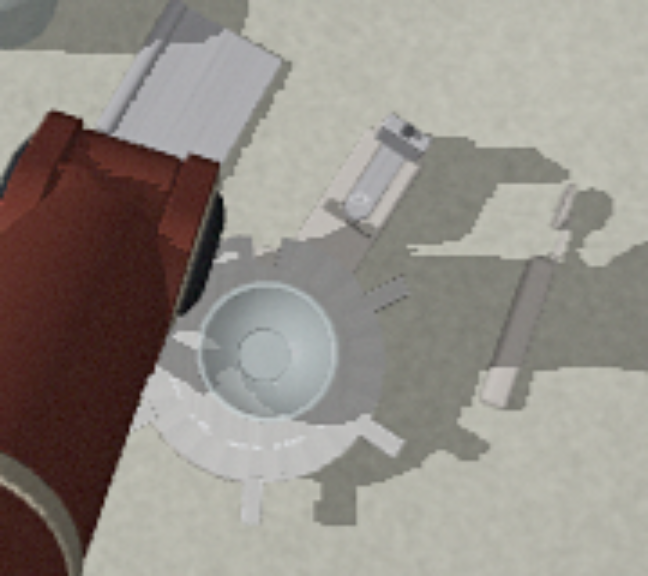

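```bash
python3 - <<'E'
from fit import *
for n,t in (("d3",25.4),("d4",-4.6)):
    P=zimg(np.load(f"pics/{n}.npy")); x,f=fit_plate(P,[.4954,.0563],np.radians(t)); print(n,x[:2],np.degrees(x[2]),f)
E
```

```text
d3 [0.49605729 0.0565107 ] 27.416421618791908 0.015514018691588785
d4 [0.49613355 0.05549634] -2.499733191418522 0.01729615248852806
```

Emit:
play_rows --claw '[1,1,1,1,1]' --pt "0.0007 0.0032 0" --pt "0.0012 0.0063 0" --pt "0.0016 0.0095 0" --pt "0.002 0.0127 0" --pt "0.0022 0.0159 0" --spin '[0.0349,0.0698,0.1047,0.1396,0.1745]'

```text
t: 8.48
tcp_pos: [0.5444, 0.1346, 0.0394]
eef_rot: [0.0, 0.923, 0.385, 0.0]
wrist_force: [-0.1, 3.6, 0.7]
opening: -0.0002
```

Emit:
play_rows --claw '[1,1,1,1,1]' --pt "0.0007 0.0032 0" --pt "0.0012 0.0063 0" --pt "0.0016 0.0095 0" --pt "0.002 0.0127 0" --pt "0.0022 0.0159 0" --spin '[0.0349,0.0698,0.1047,0.1396,0.1745]'

```text
t: 9.1
tcp_pos: [0.5572, 0.1247, 0.0394]
eef_rot: [0.0, 0.953, 0.303, 0.0]
wrist_force: [0.7, 4.5, -0.6]
opening: -0.0007
```

```bash
python3 - <<'E'
from plan import *
from fit import *
rows([(*fin(35.4,g),.04,35.4) for g in (0,)])
print(robot.sense()["wrist_force"],robot.sense()["joint_pos"])
p,d=robot.capture("top"); np.save("pics/d5.npy",d)
cv2.imwrite("pics/a5.png",cv2.resize(p[140:300,215:395,::-1],None,fx=3.6,fy=3.6))
x,f=fit_plate(zimg(d),[.4957,.056],np.radians(-22.5)); print(x[:2],np.degrees(x[2]),f)
E
```

```text
t 9.1 pos [0.5572 0.1247 0.0394] yaw 35.26 tilt -1.0
[-0.0, -0.0005, -0.0006] -0.0024
[ 0.71119308  4.50859828 -0.63253988] [-0.61442265  0.82431721  0.58975022  1.848765   -0.69921764  0.68678632
 -0.56686214]
[0.49609195 0.05532971] -22.663478219332998 0.015875785066294487
```

View pics/a5.png

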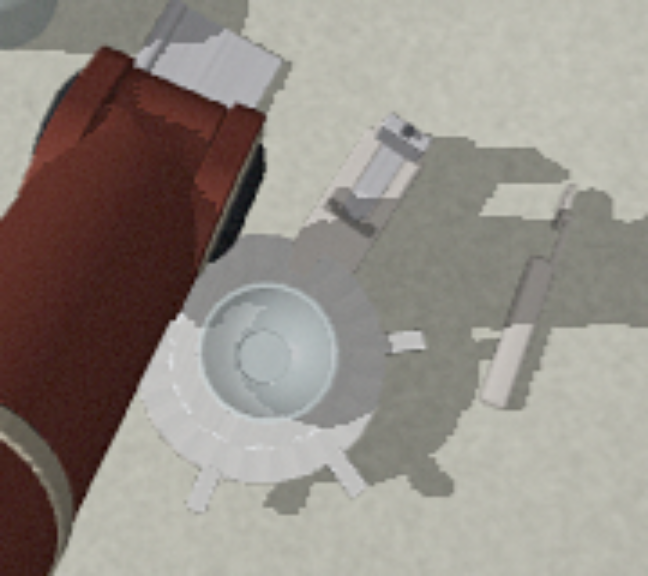

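Emit:
play_rows --claw '[1,1,1,1,1]' --pt "0.0007 0.0032 0" --pt "0.0012 0.0063 0" --pt "0.0016 0.0095 0" --pt "0.002 0.0127 0" --pt "0.0021 0.0141 0" --spin '[0.0349,0.0698,0.1047,0.1396,0.155]'

```text
t: 9.78
tcp_pos: [0.5671, 0.1142, 0.0393]
eef_rot: [0.0, 0.974, 0.229, 0.0]
wrist_force: [0.7, 4.0, -0.1]
opening: 0.0
```

```bash
python3 - <<'E'
from plan import *
from fit import *
rows([(*fin(26.5,g),.04,26.5) for g in (0,)])
print(robot.sense()["wrist_force"])
p,d=robot.capture("top"); np.save("pics/d6.npy",d)
x,f=fit_plate(zimg(d),[.4960,.0555],np.radians(-31.5)); print(x[:2],np.degrees(x[2]),f)
E
```

```text
t 9.775 pos [0.5671 0.1142 0.0393] yaw 26.43 tilt -1.0
[-0.0, -0.0006, -0.0007] -0.0013
[ 0.68509648  3.95055699 -0.05274888]
[0.49587378 0.05523793] -31.643576182269964 0.01728395061728395
```

The notch now faces −31.6° against the guide's −32°, so it's aligned. I'll back off and lift.

Emit:
play_rows --claw '[1,1,1,1,1]' --pt "0 -0.003 0" --pt "0 -0.01 0" --pt "0.002 -0.016 0" --pt "0.002 -0.016 -0.03" --pt "0.002 -0.016 -0.08" --spin '[0,0,0,0,0]'

```text
t: 10.45
tcp_pos: [0.5597, 0.1301, 0.1186]
eef_rot: [0.0, 0.973, 0.23, -0.002]
wrist_force: [1.0, 0.5, 0.7]
opening: 0.0001
```

```bash
python3 - <<'E'
from plan import *
from fit import *
p,d=robot.capture("top"); np.save("pics/d7.npy",d)
x,f=fit_plate(zimg(d),[.4960,.0555],np.radians(-31.5)); print(x[:2],np.degrees(x[2]),f)
q=pol(.162+.0145+.015,-32); print(q)
rows([(*q,.125,58),(*q,.068,58)])
E
```

```text
[0.49572772 0.05540105] -31.70770370195562 0.017173051519154558
[ 0.65780121 -0.04517954]
t 10.5 pos [0.5647 0.1294 0.1262] yaw 26.5 tilt -1.0
[0.0054, 0.1977, 0.0012] -0.5497
[0.0054, 0.1977, 0.0582] -0.5497
```

Emit:
play_rows --claw '[1,1,1,1,1]' --pt "0.001 0.02 -0.01" --pt "0.002 0.06 -0.015" --pt "0.003 0.1 -0.015" --pt "0.004 0.14 -0.015" --pt "0.005 0.175 -0.015" --spin '[-0.1,-0.25,-0.4,-0.55,-0.55]'

```text
t: 11.12
tcp_pos: [0.6444, -0.0264, 0.1344]
eef_rot: [0.0, 0.875, 0.485, 0.0]
wrist_force: [-0.1, -0.1, 0.7]
opening: -0.0003
```

```bash
python3 - <<'E'
from plan import *
q=pol(.162+.0145+.015,-32)
rows([(*q,.125,58),(*q,.068,58)])
E
```

```text
t 11.125 pos [ 0.6444 -0.0264  0.1344] yaw 58.02 tilt -1.0
[-0.0088, 0.0213, 0.0094] 0.0003
[-0.0088, 0.0213, 0.0664] 0.0003
```

Emit:
play_rows --claw '[1,1,1,1,1]' --pt "-0.005 0.012 0" --pt "-0.009 0.023 0" --pt "-0.009 0.023 0.0" --pt "-0.009 0.023 0.02" --pt "-0.009 0.023 0.02" --spin '[0,0,0,0,0]'

```text
t: 11.75
tcp_pos: [0.6566, -0.0422, 0.1114]
eef_rot: [-0.002, 0.874, 0.486, -0.002]
wrist_force: [-0.4, 0.5, -0.3]
opening: -0.0001
```

```bash
python3 - <<'E'
from plan import *
q=pol(.162+.0145+.015,-32)
rows([(*q,.125,58),(*q,.068,58)])
p,d=robot.capture("scene"); cv2.imwrite("pics/s8.png",cv2.resize(p[130:300,120:300,::-1],None,fx=3.5,fy=3.5))
E
```

```text
t 11.75 pos [ 0.6566 -0.0422  0.1114] yaw 58.13 tilt -1.0
[-0.0019, 0.0026, -0.0136] 0.0022
[-0.0019, 0.0026, 0.0434] 0.0022
```

View pics/s8.png

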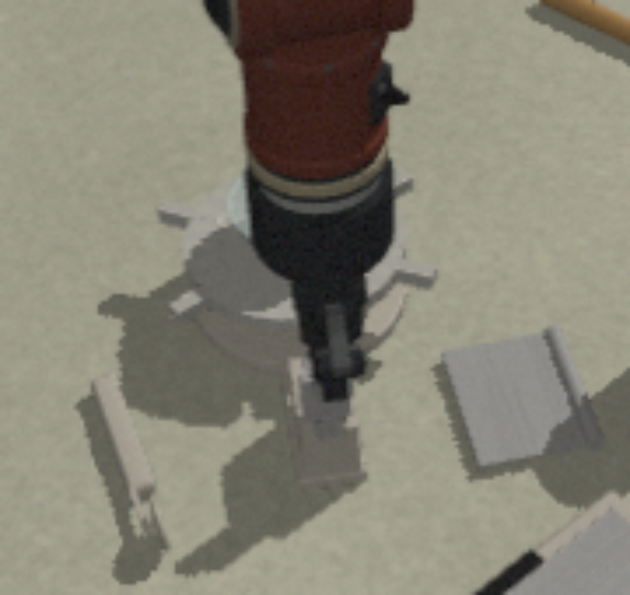

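```bash
python3 - <<'E'
from plan import *
s=robot.sense()["tcp_pos"]
q=np.array([s,[*pol(.157,-32),.096],[*pol(.162,-32),.06],[*pol(.169,-32),.05]]); print(((proj("scene",q)-[120,130]+.5)*3.5).round())
E
```

```text
[[335. 390.]
 [326. 367.]
 [330. 412.]
 [332. 431.]]
```

The scene view shows the closed fingertip at crop (337,393), where the projection puts it, just outside the push plate. The plate and bowl look fine. I'll go down.

Emit:
play_rows --claw '[1,1,1,1,1]' --pt "-0.0015 0.002 0.01" --pt "-0.0015 0.002 0.022" --pt "-0.0015 0.002 0.034" --pt "-0.0015 0.002 0.044" --pt "-0.0015 0.002 0.044" --spin '[0,0,0,0,0]'

```text
t: 12.42
tcp_pos: [0.6588, -0.0464, 0.069]
eef_rot: [-0.001, 0.874, 0.485, -0.001]
wrist_force: [-0.3, 0.3, -0.2]
opening: -0.0001
```

```bash
python3 - <<'E'
from plan import *
s=robot.sense()
rows([(*pol(r,-32),.068,58) for r in (.19,.18,.17)]); print(s["wrist_force"])
e=s["tcp_pos"][:2]-C; u=np.array([np.cos(np.radians(-32)),np.sin(np.radians(-32))]); print("along",e@u,"across",e@[-u[1],u[0]])
E
```

```text
t 12.425 pos [ 0.6588 -0.0464  0.069 ] yaw 58.03 tilt -1.0
[0.0005, -0.003, 0.001] 0.0005
[0.0005, -0.013, 0.001] 0.0005
[0.0005, -0.023, 0.001] 0.0005
[-0.30784845  0.33740753 -0.24048898]
along 0.1930190659529364 across -0.0005031980076197484
```

Emit:
play_rows --claw '[1,1,1,1,1]' --pt "0.0005 -0.002 0.001" --pt "0.0005 -0.005 0.001" --pt "0.0005 -0.008 0.001" --pt "0.0005 -0.011 0.001" --pt "0.0005 -0.013 0.001" --spin '[0,0,0,0,0]'

```text
t: 13.05
tcp_pos: [0.6487, -0.0391, 0.0694]
eef_rot: [-0.0, 0.874, 0.485, 0.0]
wrist_force: [0.2, -0.1, -0.1]
opening: 0.0001
```

Emit:
play_rows --claw '[1,1,1,1,1]' --pt "0 -0.0015 0" --pt "0 -0.003 0" --pt "0 -0.0045 0" --pt "0 -0.006 0" --pt "0 -0.008 0" --spin '[0,0,0,0,0]'

```text
t: 13.68
tcp_pos: [0.6423, -0.0353, 0.0694]
eef_rot: [0.0, 0.875, 0.485, 0.0]
wrist_force: [2.6, -0.4, -0.2]
opening: 0.0
```

Emit:
play_rows --claw '[1,1,1,1,1]' --pt "0 -0.002 0" --pt "0 -0.004 0" --pt "0 -0.006 0" --pt "0 -0.008 0" --pt "0 -0.01 0" --spin '[0,0,0,0,0]'

```text
t: 14.3
tcp_pos: [0.6335, -0.0298, 0.0694]
eef_rot: [0.0, 0.874, 0.485, 0.0]
wrist_force: [2.6, -1.3, 0.1]
opening: 0.0005
```

```bash
cat >> plan.py <<'E'
def bolt():
    s=robot.sense(); e=s["tcp_pos"][:2]-C; u=np.array([np.cos(np.radians(-32)),np.sin(np.radians(-32))]); n=np.array([-u[1],u[0]]); f=s["wrist_force"]
    print("t",s["t"],"along",round(e@u,4),"across",round(e@n,4),"z",s["tcp_pos"][2],"F along",round(f[:2]@u,2),"across",round(f[:2]@n,2),"z",round(f[2],2))
E
python3 -c "
from plan import *
bolt()"
```

```text
t 14.3 along 0.1627 across 0.0001 z 0.06937364280747425 F along 2.89 across 0.33 z 0.13
```

Emit:
play_rows --claw '[1,1,1,1,1]' --pt "0 -0.0015 0" --pt "0 -0.003 0" --pt "0 -0.0045 0" --pt "0 -0.006 0" --pt "0 -0.0075 0" --spin '[0,0,0,0,0]'

```text
t: 14.92
tcp_pos: [0.6271, -0.0259, 0.0694]
eef_rot: [0.0, 0.874, 0.485, 0.0]
wrist_force: [2.1, -2.3, 0.6]
opening: 0.0
```

Emit:
play_rows --claw '[1,1,1,1,1]' --pt "0 -0.001 0" --pt "0 -0.002 0" --pt "0 -0.003 0" --pt "0 -0.004 0" --pt "0 -0.005 0" --spin '[0,0,0,0,0]'

```text
t: 15.55
tcp_pos: [0.6229, -0.0232, 0.0693]
eef_rot: [0.0, 0.875, 0.485, -0.0]
wrist_force: [1.4, -0.3, 1.7]
opening: -0.0
```

```bash
python3 - <<'E'
from plan import *
bolt()
p,d=robot.capture("top"); np.save("pics/d9.npy",d)
cv2.imwrite("pics/a9.png",cv2.resize(p[140:300,215:395,::-1],None,fx=3.6,fy=3.6))
E
```

```text
t 15.55 along 0.1503 across 0.0002 z 0.06932209213877412 F along 1.34 across 0.46 z 1.73
```

View pics/a9.png

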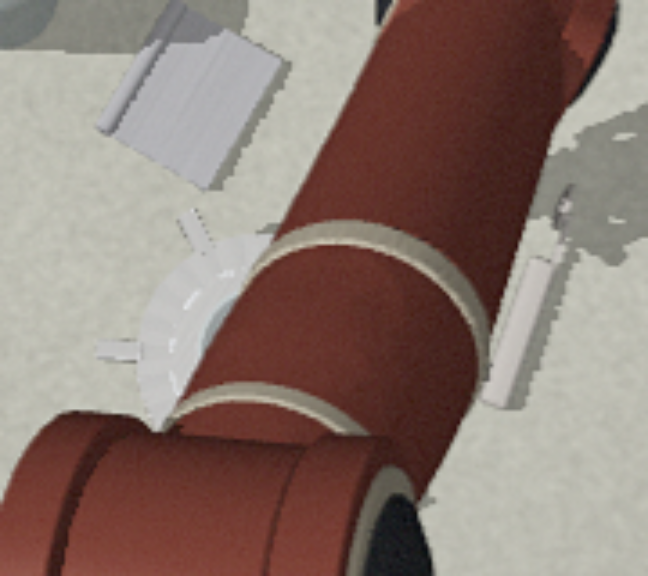

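Emit:
play_rows --claw '[1,1,1,1,1]' --pt "0 -0.0005 0" --pt "0 -0.001 0" --pt "0 -0.0015 0" --pt "0 -0.002 0" --pt "0 -0.0025 0" --spin '[0,0,0,0,0]'

```text
t: 16.23
tcp_pos: [0.6208, -0.0219, 0.0693]
eef_rot: [0.0, 0.874, 0.485, -0.0]
wrist_force: [1.6, -1.3, 0.7]
opening: -0.0001
```

```bash
python3 -c "
from plan import *
bolt()"
```

```text
t 16.225 along 0.1478 across 0.0002 z 0.06932544148028061 F along 2.1 across -0.26 z 0.72
```

Emit:
play_rows --claw '[1,1,1,1,1]' --pt "0 -0.0005 0" --pt "0 -0.001 0" --pt "0 -0.0015 0" --pt "0 -0.002 0" --pt "0 -0.0025 0" --spin '[0,0,0,0,0]'

```text
t: 16.85
tcp_pos: [0.6187, -0.0206, 0.0693]
eef_rot: [0.0, 0.874, 0.485, -0.0]
wrist_force: [1.6, -1.4, 0.5]
opening: -0.0
```

```bash
python3 -c "
from plan import *
bolt()"
```

```text
t 16.85 along 0.1453 across 0.0001 z 0.0693305097990995 F along 2.13 across -0.38 z 0.49
```

Emit:
play_rows --claw '[1,1,1,1,1]' --pt "0 -0.0005 0" --pt "0 -0.001 0" --pt "0 -0.0015 0" --pt "0 -0.002 0" --pt "0 -0.0025 0" --spin '[0,0,0,0,0]'

```text
t: 17.48
tcp_pos: [0.6165, -0.0192, 0.0693]
eef_rot: [-0.0, 0.874, 0.485, -0.0]
wrist_force: [2.0, -0.2, 0.9]
opening: 0.0001
```

```bash
python3 -c "
from plan import *
bolt()"
```

```text
t 17.475 along 0.1427 across 0.0002 z 0.06928892344736345 F along 1.81 across 0.91 z 0.94
```

Emit:
play_rows --claw '[1,1,1,1,1]' --pt "0 -0.0005 0" --pt "0 -0.001 0" --pt "0 -0.0015 0" --pt "0 -0.002 0" --pt "0 -0.0025 0" --spin '[0,0,0,0,0]'

```text
t: 18.1
tcp_pos: [0.6144, -0.0179, 0.0693]
eef_rot: [0.0, 0.874, 0.485, -0.0]
wrist_force: [1.9, -1.3, 0.7]
opening: -0.0002
```

```bash
python3 -c "
from plan import *
bolt()"
```

```text
t 18.1 along 0.1403 across 0.0001 z 0.06933481928854487 F along 2.29 across -0.05 z 0.7
```

Emit:
play_rows --claw '[1,1,1,1,1]' --pt "0 -0.0005 0" --pt "0 -0.001 0" --pt "0 -0.0015 0" --pt "0 -0.002 0" --pt "0 -0.0025 0" --spin '[0,0,0,0,0]'

```text
t: 18.73
tcp_pos: [0.6123, -0.0166, 0.0693]
eef_rot: [-0.0, 0.874, 0.485, -0.0]
wrist_force: [2.0, -2.0, 1.2]
opening: -0.0
```

```bash
python3 -c "
from plan import *
bolt()"
```

```text
t 18.725 along 0.1378 across 0.0002 z 0.06930741352945781 F along 2.76 across -0.63 z 1.21
```

Emit:
play_rows --claw '[1,1,1,1]' --pt "0 -0.0005 0" --pt "0 -0.001 0" --pt "0 -0.0015 0" --pt "0 -0.002 0" --spin '[0,0,0,0]'

```text
t: 19.23
tcp_pos: [0.6106, -0.0155, 0.0693]
eef_rot: [0.0, 0.874, 0.485, -0.0]
wrist_force: [2.5, -0.2, 1.1]
opening: -0.0
```

```bash
python3 -c "
from plan import *
bolt()"
```

```text
t 19.225 along 0.1358 across 0.0002 z 0.06929225408961878 F along 2.23 across 1.19 z 1.14
```

Emit:
play_rows --claw '[1,1,1,1]' --pt "0 -0.0003 0" --pt "0 -0.0006 0" --pt "0 -0.0009 0" --pt "0 -0.0012 0" --spin '[0,0,0,0]'

```text
t: 19.73
tcp_pos: [0.6097, -0.0149, 0.0693]
eef_rot: [0.0, 0.874, 0.485, 0.0]
wrist_force: [1.7, -0.0, 1.2]
opening: 0.0
```

```bash
python3 -c "
from plan import *
bolt()"
```

```text
t 19.725 along 0.1347 across 0.0002 z 0.0693201926259013 F along 1.5 across 0.89 z 1.17
```

Emit:
play_rows --claw '[1,1,1,1]' --pt "0 -0.0003 0" --pt "0 -0.0006 0" --pt "0 -0.0009 0" --pt "0 -0.0012 0" --spin '[0,0,0,0]'

```text
t: 20.23
tcp_pos: [0.6092, -0.0146, 0.0694]
eef_rot: [0.001, 0.875, 0.485, 0.0]
wrist_force: [3.5, -2.0, -0.6]
opening: -0.0
```

```bash
python3 -c "
from plan import *
bolt()"
```

```text
t 20.225 along 0.1341 across 0.0002 z 0.06942546189603853 F along 3.98 across 0.15 z -0.57
```

Emit:
play_rows --claw '[1,1]' --pt "0 -0.0003 0" --pt "0 -0.0005 0" --spin '[0,0]'

```text
t: 20.48
tcp_pos: [0.6088, -0.0144, 0.0694]
eef_rot: [0.001, 0.875, 0.485, 0.0]
wrist_force: [3.7, -3.2, -0.5]
opening: 0.0002
```

```bash
python3 -c "
from plan import *
bolt()"
```

```text
t 20.475 along 0.1336 across 0.0001 z 0.06942133562528545 F along 4.87 across -0.74 z -0.52
```

Emit:
play_rows --claw '[1,1]' --pt "0 -0.0003 0" --pt "0 -0.0006 0" --spin '[0,0]'

```text
t: 20.72
tcp_pos: [0.6083, -0.0141, 0.0695]
eef_rot: [0.001, 0.875, 0.485, 0.0]
wrist_force: [5.7, -1.9, -0.4]
opening: -0.0
```

```bash
python3 -c "
from plan import *
bolt()"
```

```text
t 20.725 along 0.1331 across 0.0002 z 0.0694878247587051 F along 5.87 across 1.39 z -0.4
```

Emit:
play_rows --claw '[1,1]' --pt "0 -0.0003 0" --pt "0 -0.0006 0" --spin '[0,0]'

```text
t: 20.98
tcp_pos: [0.6082, -0.0141, 0.0695]
eef_rot: [0.001, 0.875, 0.485, 0.001]
wrist_force: [5.7, -4.1, -1.3]
opening: -0.0002
```

```bash
python3 -c "
from plan import *
bolt()"
```

```text
t 20.975 along 0.133 across 0.0001 z 0.06949519603121472 F along 6.98 across -0.42 z -1.35
```

Emit:
play_rows --claw '[1,1]' --pt "0 -0.0003 0" --pt "0 -0.0006 0" --spin '[0,0]'

```text
t: 21.22
tcp_pos: [0.6082, -0.014, 0.0696]
eef_rot: [0.002, 0.875, 0.485, 0.001]
wrist_force: [6.8, -4.3, -2.1]
opening: 0.0002
```

```bash
python3 -c "
from plan import *
bolt()
p,d=robot.capture('scene'); cv2.imwrite('pics/s10.png',cv2.resize(p[130:300,120:300,::-1],None,fx=3.5,fy=3.5))
bolt()"
```

```text
t 21.225 along 0.1329 across 0.0001 z 0.0695835658875311 F along 8.03 across -0.0 z -2.1
t 21.275 along 0.1329 across 0.0001 z 0.06958235685983553 F along 6.7 across 0.04 z -1.4
```

View pics/s10.png

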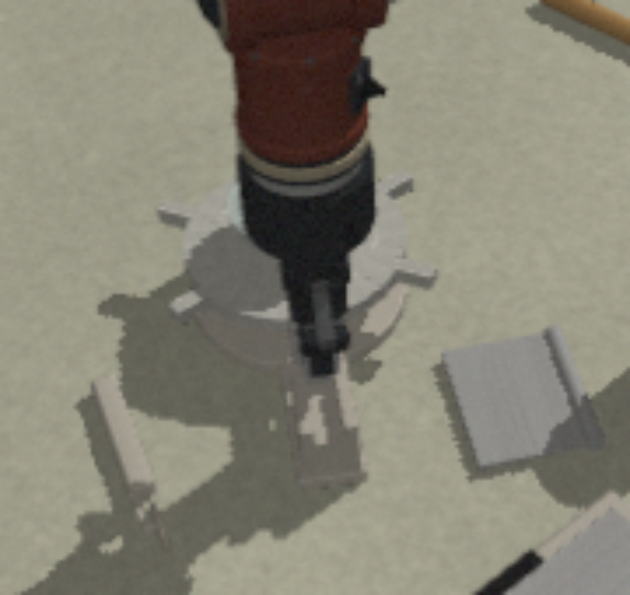

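The scene view shows the bolt in and the plate and bowl unmoved. The force is rising at about 1.7 N/mm with no more travel, which suggests it's wedged. I'll raise it to 11 N.

Emit:
play_rows --claw '[1,1,1,1]' --pt "0 -0.0003 0" --pt "0 -0.0006 0" --pt "0 -0.0009 0" --pt "0 -0.0012 0" --spin '[0,0,0,0]'

```text
t: 21.78
tcp_pos: [0.6074, -0.0135, 0.0696]
eef_rot: [0.002, 0.875, 0.485, 0.001]
wrist_force: [7.7, -3.7, -1.9]
opening: -0.0001
```

```bash
python3 -c "
from plan import *
bolt()"
```

```text
t 21.775 along 0.132 across 0.0001 z 0.0695903943423303 F along 8.49 across 0.94 z -1.89
```

Emit:
play_rows --claw '[1,1,1]' --pt "0 -0.0003 0" --pt "0 -0.0006 0" --pt "0 -0.0009 0" --spin '[0,0,0]'

```text
t: 22.15
tcp_pos: [0.6073, -0.0134, 0.0697]
eef_rot: [0.003, 0.875, 0.485, 0.002]
wrist_force: [8.3, -3.8, -3.3]
opening: 0.0
```

```bash
python3 -c "
from plan import *
bolt()"
```

```text
t 22.15 along 0.1318 across 0.0001 z 0.06967675935006234 F along 9.1 across 1.15 z -3.31
```

Emit:
play_rows --claw '[1,1,1]' --pt "0 -0.0003 0" --pt "0 -0.0006 0" --pt "0 -0.0008 0" --spin '[0,0,0]'

```text
t: 22.52
tcp_pos: [0.6072, -0.0134, 0.0697]
eef_rot: [0.003, 0.875, 0.485, 0.002]
wrist_force: [9.5, -5.0, -4.3]
opening: 0.0001
```

```bash
python3 -c "
from plan import *
bolt()"
```

```text
t 22.525 along 0.1317 across 0.0001 z 0.06972427786793553 F along 10.72 across 0.83 z -4.3
```

Emit:
play_rows --claw '[1,1,1,1]' --pt "0 -0.0002 0" --pt "0 -0.0002 0" --pt "0 -0.0002 0" --pt "0 -0.0002 0" --spin '[0,0,0,0]'

```text
t: 23.02
tcp_pos: [0.6072, -0.0134, 0.0698]
eef_rot: [0.004, 0.875, 0.485, 0.002]
wrist_force: [9.6, -5.1, -4.2]
opening: -0.0
```

```bash
python3 -c "
from plan import *
bolt()"
```

```text
t 23.025 along 0.1317 across 0.0001 z 0.06975474208638635 F along 10.86 across 0.76 z -4.24
```

Emit:
play_rows --claw '[1,1,1,1]' --pt "0 0 0" --pt "0 0 0" --pt "0 0 0" --pt "0 0 0" --spin '[0,0,0,0]'

```text
t: 23.52
tcp_pos: [0.6071, -0.0134, 0.0697]
eef_rot: [0.003, 0.875, 0.485, 0.002]
wrist_force: [9.3, -4.8, -3.8]
opening: -0.0002
```

```bash
python3 -c "
from plan import *
bolt()"
```

```text
t 23.525 along 0.1317 across 0.0001 z 0.06972966984028152 F along 10.37 across 0.86 z -3.75
```

It held at about 10.6 N for over a second. I'll back off gently, lift clear and check.

Emit:
play_rows --claw '[1,1,1,1,1]' --pt "0 0.004 0" --pt "0 0.012 0" --pt "0 0.02 0" --pt "0 0.025 -0.01" --pt "0 0.025 -0.05" --spin '[0,0,0,0,0]'

```text
t: 24.15
tcp_pos: [0.6234, -0.0243, 0.1179]
eef_rot: [-0.002, 0.875, 0.485, -0.003]
wrist_force: [-0.5, 0.6, 0.2]
opening: -0.0001
```

Emit:
play_rows --claw '[1,1,1,1,1]' --pt "0 0 -0.04" --pt "0 0 -0.08" --pt "0 0.05 -0.1" --pt "-0.05 0.1 -0.1" --pt "-0.1 0.15 -0.1" --spin '[0,0,0,0,0]'

```text
t: 24.78
tcp_pos: [0.6965, -0.1735, 0.2203]
eef_rot: [-0.0, 0.874, 0.486, 0.0]
wrist_force: [0.7, -0.7, 0.6]
opening: -0.0001
```

```bash
python3 - <<'E'
from plan import *
bolt()
p,d=robot.capture("top"); cv2.imwrite("pics/a11.png",cv2.resize(p[140:300,215:395,::-1],None,fx=3.6,fy=3.6))
E
```

```text
t 24.775 along 0.2923 across -0.0883 z 0.22029546431358918 F along 0.98 across -0.25 z 0.61
```

View pics/a11.png

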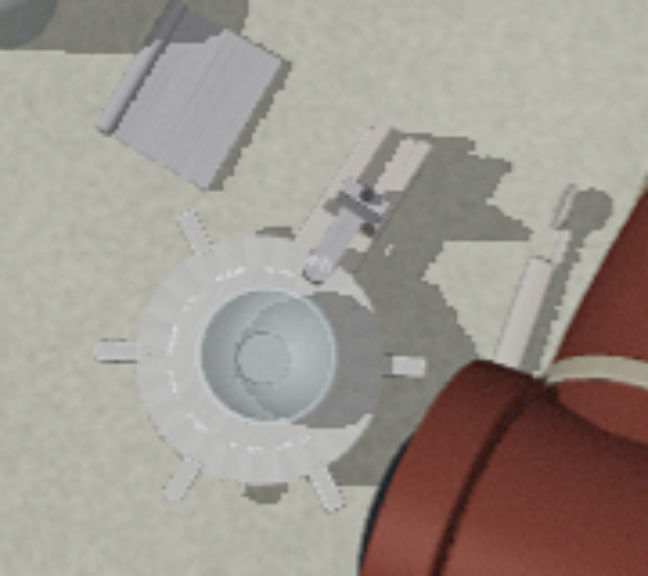

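The top view shows the bolt nose in the notch at crop (318,267), the bowl in the middle and the other things where they were. I'll measure it.

```bash
python3 - <<'E'
from plan import *
from fit import *
p,d=robot.capture("top"); P=zimg(d)
x,f=fit_plate(P,[.4957,.0558],np.radians(-32)); print("plate",x[:2],np.degrees(x[2]),f)
u=np.array([np.cos(np.radians(-32)),np.sin(np.radians(-32))]);n=np.array([-u[1],u[0]])
def push(P):
    v=P[:,:2]-C; s=v@u; w=v@n; H=(P[:,2]>.08)&(P[:,2]<.115)&(s>.09)&(s<.2)&(abs(w)<.03); print("push",H.sum(),np.percentile(s[H],[0,2,50,98,100]),w[H].mean(),np.percentile(P[H,2],[50,95]))
push(zimg(np.load("pics/top0d.npy"))); push(P)
px=np.array([[318,267]])/3.6+[215,140]-.5*(1-1/3.6)
for z in (.053,.059): v=at_z("top",px,z)[0,:2]-C; print("nose",v@u,v@n)
b=robot.cut_out("bowl","top")[0]; print(b["p"],at_z("top",[b["location"]],.075))
z=P[:,2]; v=np.hypot(*(P[:,:2]-C).T); 
g=(v>.048)&(v<.073); a=np.degrees(np.arctan2(P[g,1]-C[1],P[g,0]-C[0])); zz=P[g,2]
print([round(float(np.median(zz[(a>=k)&(a<k+60)])),4) for k in range(-180,180,60)])
v0=zimg(np.load("pics/top0d.npy")); 
for Q in (v0,P):
    H=(Q[:,2]>.085)&(np.hypot(*(Q[:,:2]-C).T)<.06); print("bowl rim",(Q[H,:2].min(0)+Q[H,:2].max(0))/2,H.sum())
cv2.imwrite("pics/a12.png",cv2.resize(p[180:240,270:350,::-1],None,fx=9,fy=9,interpolation=cv2.INTER_CUBIC))
E
```

```text
plate [0.49489188 0.05601929] -31.389469592287135 0.04890842075418202
push 89 [0.15110696 0.15167529 0.15439398 0.16150536 0.16223827] -0.00031309257546236066 [0.09516512 0.10163514]
push 83 [0.1049194  0.10504302 0.10874085 0.11553707 0.11596176] 0.0002053602141117801 [0.09545942 0.10198581]
nose 0.0667352865985835 -0.0002840506670602101
nose 0.06571950123125356 -0.00019423074464090806
0.61 [[0.49565819 0.05133635 0.075     ]]
[0.6474, 0.6199, 0.0571, 0.0574, 0.0574, 0.0576]
bowl rim [0.49683516 0.05553918] 336
bowl rim [0.48557558 0.05457286] 584
```

View pics/a12.png

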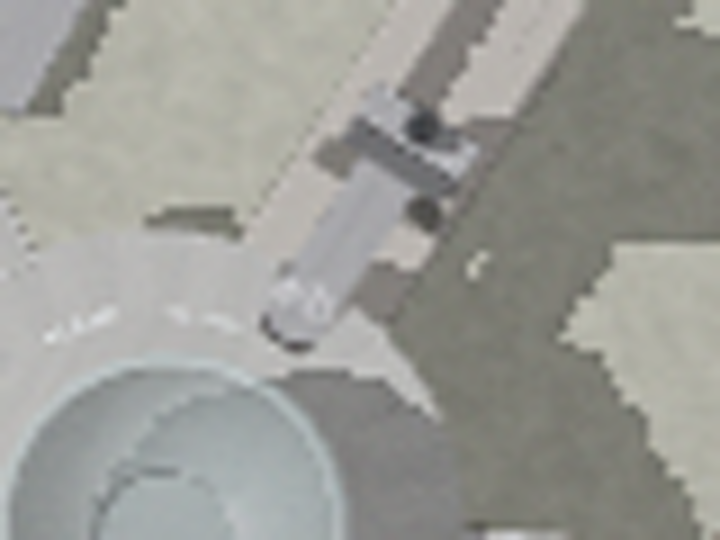

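The nose is wedged at about 66 mm. The bolt has moved 46.3 mm from about 113 mm, the plate lies flat, and the gripper is well clear. I'll hand it in.

```bash
python3 - <<'E'
from h import *
s=robot.sense(); print(s["t"],s["tcp_pos"],abs(s["qvel"]).max(),s["wrist_force"]); print(robot.close_job())
E
```

```text
24.925 [ 0.69388139 -0.17985156  0.21963529] 0.07463844447696233 [ 0.55626655  0.17785316 -0.18719294]
the job is handed in; nothing more can be done
None
```

The stand is locked, and I handed the job in at 24.9 s. The hand-in gives no verdict.

**Turning:** I pushed the plate about 87° clockwise by one tab, with measured forces of about 5 N or less. The notch then faced −31.7° against the guide's −32°, before the bolt went in.

**Bolt:** I slid it in at about 2 N. Once it met the notch I raised the force slowly and held it. Readings at three points over that 1.0 s were 10.4 to 10.9 N along the bolt, or about 11 to 12 N with the vertical part included.

**Last checks:**
- **Nose:** it sits at about 66 to 67 mm from the hub's middle, within 0.3 mm of the bolt's line. The push plate travelled about 46.3 mm, which agrees.
- **Plate and bowl:** the visible part of the plate is flat at 57 mm, and the bowl stands in the middle in the picture.
- **Other things:** the scraper and pastry wheel look where they were. I did not look at the mug, jar and spatula again, but the arm went nowhere near them.
- **Arm:** it ended clear of everything at 0.22 m, still moving slightly (0.07 rad/s).

**Weaker checks:** the arm covered part of the final top view. The last plate fit (−31.4°, with a larger misfit) and the numeric bowl position are therefore unreliable. For the final plate angle I went by the nose sitting in the notch, and for the bowl by the picture. Force was read only at the end of each move, with about ±1 N of noise.

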